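Hold the drawer's spring clip open for the shower cap case

ROBOT

A 6-joint arm with a two-finger parallel gripper is mounted at the origin on the work surface. World frame = base frame: x ahead of the robot, y to its left, z up, the work surface at z = 0. Lengths are in m, angles in rad, forces in N, time in s.
With the tool pointing down it reaches from about 0.3 to 0.875 m from the base axis. Payload 6.4 kg.
Tool frame: the origin (TCP) lies midway between the tips of the shut fingers; the grasp point (between the pads) lies 19 mm behind it; x points along the fingers, y is the direction in which the jaws open and shut, and the axes are right-handed (so a half turn about x gives the same grasp; the last joint's range is limited). The gripper opens to 85 mm and grips with 20 to 120 N. Pads are 22 mm wide; open, the fingers measure 114 mm over their backs; the gripper's body (76 mm by 85 mm) begins 54 mm behind the grasp point. The pads swing forward as they close: fully open they stand 13 mm farther back than shut.
Start: joints at [-1.373, 0.181, 1.607, -0, 1.354, -0.206], TCP at [0.226, -0.529, 0.209] pointing down, gripper open.
Joint ranges: [-2.99, 2.99], [-0.89, 2.07], [0.3, 2.58], [-1.14, 4.28], [0, 2.63], [-3.12, 3.12]. Speed limits (rad/s): [2.57, 2.57, 3.01, 3.14, 3.14, 3.14].

INTERFACE

Orientations are given as a unit quaternion [w, x, y, z].
In Python, from bench import ctrl gives the robot as it stands.
- The arm moves only by the tool step_arm, never from a script. Its argument "motion" is a list of rows, each a list of 7 numbers: the shift along the tool's x, y, z in mm, then the turn, a rotation vector about the tool's x, y, z in degrees, then the closure in counts, from 0 (fully open) to 255 (shut). In form: [[tx, ty, tz, rx, ry, rz, hand], ...]. A call has 1 to 10 rows; each row is the pose to reach, as a shift and turn from the pose commanded when the call began, along the tool's axes at that moment; what a row does not reach only later rows make up. A row lasts 1/8 s, in which the tool goes at most 62.5 mm and 10.7 degrees, less where a joint would pass 70% of its speed; a pose out of reach is approached as far as the arm can. A call with a gripper value outside its range is refused whole. The fingers move at their own pace and stop on an object; the grip force is fixed at half the most. Time passes only in rows, so rows that repeat a pose let the fingers close. It gives the time, the measured TCP pose, the force and the opening at its end, in the units of the state.
- ctrl.get_obs(): the state, without advancing time (a new reading comes with each control period).
- ctrl.camera(name): name is "scene" or "top" or "wrist"; returns (picture, depth): 400x640x3 uint8, red, green, blue; 400x640 float32, m along the optical axis (not along the pixel's ray), 0 where there is no reading.
- ctrl.camera_info(name): a dict with "fx", "fy", "cx", "cy" (pixels), "T" (4x4, takes a point from camera to world coordinates); the wrist camera has in their place "hand_eye" (4x4, takes a point from camera to tool coordinates, whose origin is the TCP and whose axes are the tool frame's). Camera axes: x right, y down, z forward; pixel columns grow to the right and rows downward; lengths in m; the calibration is good to about 2 mm. A picture is of the moment at which its call begins: read the wrist's pose just before it. camera_info takes no time and is no camera call.
- ctrl.hand_in(): hands the job in, once; it reports no verdict.
The state is a dict: "time_s": time; "q": joint angles; "dq": joint speeds; "joint_efforts": joint torques, N m; "eef_pos": TCP position; "eef_rot": TCP orientation; "wrist_force": force on the tool from outside, world axes, zero at the start; "torque": the same for the moment, N m; "opening": opening from 0.0 (shut) to 1.0 (fully open).
Only numpy, scipy, OpenCV 4.12 (cv2) and the standard library are available. Lean on these libraries where they do the work, as an engineer would, in place of code of your own. Each camera call takes 0.05 s, during which the arm holds its last target. There are 200 camera calls.

TASK

Pull the drawer of the small clear chest on the shelf out to its stop. In it a chrome spring clip grips a flat shower cap case: draw the clip's sliding jaw back by its pull tab, against the spring, until the jaw's leading edge is level with the line scribed across the rail, and finish while holding it there, drawer fully out, so that I can lift the freed case out myself. Leave the case lying in its place and the tub and the tweezer on top of the chest undisturbed.

Things in the scene. Friction and masses are not known exactly. Their poses are not given: they have to be found in the camera images.
- drawer (a joint): how far the drawer is out, in m: 0 shut (the start), 0.140 at its stop. It slides along its own -x, with about 2 N of friction, and stays where it is left. The chest is a clear plastic box 290 wide (y), 180 deep (x), 85 high, fixed on the shelf; the white drawer front is 284 wide, 77 high, 12 thick.
- drawer_handle (a point): middle of the drawer's bar handle: a round steel bar 10 thick, 126 long along y, its axis 35 mm in front of the drawer front (30 mm free behind it), 27 mm below the chest's top. Axes of chest, drawer and clip alike: x from the drawer's front to its back (away from the robot), y to the left as the robot sees it, z up. Moves with the drawer.
- jaw (a joint): how far the sliding jaw is pulled back, in m: about 0 at the start, pressing on the case; 0.035 with its leading edge on the scribed line; 0.055 at the end block. Positive is along the drawer's +y. The spring, hidden in the rail, pushes it back with about 6 N at 0 and 10 N at the line; let go, it snaps shut.
- pull_tab (a point): point on the jaw's upright steel pull tab, at a good height to take it. Tab 10 thick (y), 28 wide (x), from 26 mm below this point (low saddle) to 16 above. Drawer floor 42 below, top of the drawer front 27 above and 55 mm ahead (-x). Free beside the tab: 34 mm on -y to the jaw's face plate, over 50 mm on +y above the low end block. Under the chest's top until the drawer is out.
- jaw_edge (a point): middle of the leading (+y) edge of the sliding jaw's saddle, at the height of the rail's top; this edge is flush with the tab's +y face
- scribed_line (a point): middle of the thin dark line scribed across the clip's steel rail (rail 36 wide in x, 206 long in y, its top 10 mm above the drawer floor), moves with the drawer
- case_mid (a point): centre of the folded shower cap case: a flat closed plastic box 90 (x) x 65 (y) x 20 high, about 50 g, loose, lying on the rail between the fixed jaw (on its right, -y) and the sliding jaw (on its left)
- case_seat (a point): where the centre of the case lies when it is in its place in the clip, moves with the drawer
- tweezer: steel tweezer, 90 long, 8 wide, 4 high, lying on the chest; origin at its underside's centre; a bystander
- cream_tub: small round tub with metal lid, 56 across, 34 high, standing on the chest; origin at its underside's centre; a bystander
- comb: black comb 110 x 28 x 4 lying in the left bay of the drawer; origin at its underside's centre; it may slide about in the drawer

How it is judged:
By the outcome, as a careful person would: the job done as asked, in the order asked, and still so for the second after the job is handed in, while the arm keeps its last pose, push and grip.
It also fails if it takes over 51 s, if anything falls off the work surface, if the arm or the gripper's body presses on something with over 40 N, if the wrist force passes 120 N, or if a joint passes its speed limit or range.

## Working session

There is one attempt and no reset: what is moved stays moved. The work goes in short steps, Python scripts to look and compute and a tool call to move; the robot and the scene stay as the last step left them, time stands still between calls to the robot, and variables do not carry over. Pictures are saved under pics/ and viewed, about 8 in all and at most 12, crops included, and the job is handed in when it is done.

Besides the shell and the picture viewer there is one more tool, called after "Call:" as name(argument=value, ...), one argument or row to a line, values as JSON. step_arm: Moves the arm, as the interface text tells. Its arguments: {"type":"object","properties":{"motion":{"type":"array","items":{"type":"array","items":{"type":"number"}}}},"required":["motion"]}

```bash
mkdir -p pics; cat > h.py <<'E'
import numpy as np, cv2
from bench import ctrl
from scipy.spatial.transform import Rotation as R
def Tw():
    o=ctrl.get_obs(); q=o["eef_rot"]; T=np.eye(4); T[:3,:3]=R.from_quat([q[1],q[2],q[3],q[0]]).as_matrix(); T[:3,3]=o["eef_pos"]; return T
def snap(n,f=None):
    T=Tw(); im,d=ctrl.camera(n); c=ctrl.camera_info(n)
    c["M"]=T@np.array(c["hand_eye"]) if n=="wrist" else np.array(c["T"])
    if f: cv2.imwrite("pics/"+f,im[:,:,::-1]); np.savez("pics/"+f+".npz",d=d,M=c["M"],im=im)
    return im,d,c
def pt(c,u,v,z=None,d=None):
    r=np.array([(u-c["cx"])/c["fx"],(v-c["cy"])/c["fy"],1.]); M=c["M"]
    if d is not None: return M[:3,:3]@(r*d)+M[:3,3]
    w=M[:3,:3]@r; return M[:3,3]+w*(z-M[2,3])/w[2]
E
python3 - <<'E'
from h import *
a=[]
for n in("scene","top"):
    im,d,c=snap(n,n+"0.png"); print(n,c["fx"],c["fy"],c["cx"],c["cy"],c["M"].round(3).tolist())
o=ctrl.get_obs(); print(o["time_s"],Tw().round(3),o["wrist_force"])
E
```

```text
scene 403.86442420644244 403.86442420644244 321.98358568273636 200.6802916829488 [[-0.467, 0.678, -0.568, 1.041], [0.884, 0.354, -0.304, 0.238], [-0.005, -0.644, -0.765, 0.733], [0.0, 0.0, 0.0, 1.0]]
top 493.0087705972717 493.0087705972717 307.04092241675346 202.38778901944542 [[0.008, -0.995, 0.096, 0.606], [-1.0, -0.006, 0.017, 0.01], [-0.016, -0.096, -0.995, 1.118], [0.0, 0.0, 0.0, 1.0]]
0.1 [[-0.     0.393 -0.92   0.226]
 [ 0.002 -0.92  -0.393 -0.528]
 [-1.    -0.002 -0.     0.208]
 [ 0.     0.     0.     1.   ]] [-0.18596118 -0.0382664   0.33910039]
```

View pics/scene0.png

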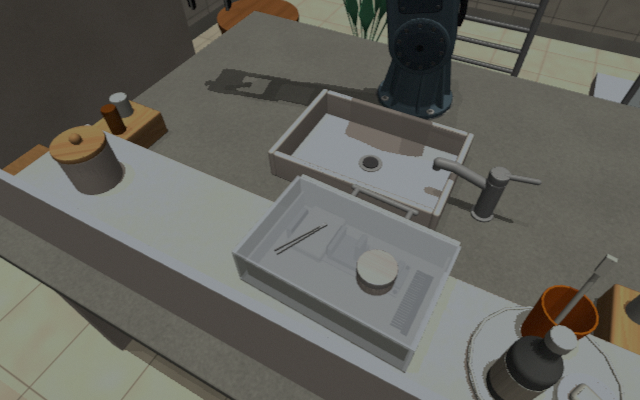

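View pics/top0.png

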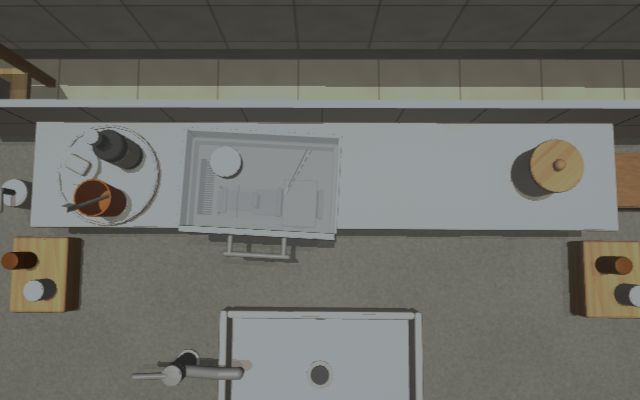

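The scene view shows the clear chest, with the handle bar toward the robot and the tub and tweezer on top. In the top view the chest spans about (182-340, 130-237), the bar runs from (225,255) to (290,258), and the faucet is at (130-240, 350-380). Next I measure the points.

```bash
python3 - <<'E'
from h import *
im,d,c=snap("top")
def P(u,v): return pt(c,u,v,d=float(np.median(d[v-1:v+2,u-1:u+2]))).round(3).tolist()
for n,u,v in [("faucet spout",215,373),("faucet head",172,376),("faucet end",140,376),("sink rim",320,314),("shelf",430,180),("counter",450,260),("tub",226,162),("front top L",190,231),("front top R",330,236),("rim",183,180),("floor?",290,200),("bar",255,256)]: print(n,P(u,v))
# height band points
v,u=np.nonzero(d>0); z=d[v,u]; r=np.stack([(u-c["cx"])/c["fx"]*z,(v-c["cy"])/c["fy"]*z,z]); W=(c["M"][:3,:3]@r).T+c["M"][:3,3]
m=(u>205)&(u<310)&(v>243)&(v<270)
for r0 in range(240,266): print(r0,[round(float(x),3) for x in (lambda q:q)(W.reshape(-1,3)[(v==r0)&(u>=250)&(u<=256)][::3,2])], im[r0,240],im[r0,270])
big=cv2.resize(im[120:275,170:350],None,fx=4.4,fy=3.8,interpolation=cv2.INTER_CUBIC)
big=cv2.convertScaleAbs(big,alpha=1.5)
cv2.imwrite("pics/top_crop.png",big[:,:,::-1])
E
```

```text
faucet spout [0.363, 0.206, 0.121]
faucet head [0.36, 0.286, 0.137]
faucet end [0.362, 0.346, 0.147]
sink rim [0.474, -0.001, 0.082]
shelf [0.745, -0.216, 0.148]
counter [0.586, -0.292, 0.001]
tub [0.758, 0.167, 0.268]
front top L [0.638, 0.237, 0.228]
front top R [0.631, -0.017, 0.227]
rim [0.731, 0.251, 0.233]
floor? [0.695, 0.056, 0.233]
bar [0.594, 0.12, 0.21]
240 [0.002, -0.001, 0.002] [68 68 64] [68 68 64]
241 [0.005, -0.001, 0.001] [68 69 65] [69 70 65]
242 [0.004, 0.004, -0.0] [74 74 69] [69 70 65]
243 [0.003, 0.001, 0.0] [103 103  96] [70 70 66]
244 [0.002, 0.0, 0.001] [104 104  97] [73 73 69]
245 [0.002, 0.002, 0.003] [104 104  96] [100 100  93]
246 [0.001, 0.004, 0.002] [104 104  96] [101 101  94]
247 [0.0, 0.002, 0.003] [107 107  99] [101 101  94]
248 [-0.0, 0.002, 0.003] [113 113 105] [100 100  93]
249 [0.005, 0.002, 0.001] [112 112 103] [104 103  96]
250 [0.001, 0.001, -0.001] [109 109 101] [102 101  95]
251 [0.0, -0.001, 0.002] [94 93 88] [104 104  96]
252 [0.207, 0.205, 0.0] [107 108 105] [105 104  97]
253 [0.212, 0.211, 0.21] [129 131 127] [88 89 85]
254 [0.21, 0.21, 0.209] [147 149 146] [115 116 114]
255 [0.212, 0.212, 0.21] [124 125 122] [133 135 131]
256 [0.209, 0.208, 0.211] [105 105 102] [142 143 142]
257 [0.206, 0.208, 0.207] [102 101  94] [120 120 117]
258 [0.005, 0.005, -0.001] [109 109 100] [95 96 94]
259 [0.0, 0.002, 0.0] [109 109 101] [74 74 70]
260 [0.001, 0.005, 0.002] [103 103  95] [75 75 70]
261 [0.004, 0.0, -0.001] [105 105  97] [77 78 72]
262 [0.003, 0.0, -0.001] [103 103  95] [103 103  96]
263 [0.001, 0.001, -0.002] [103 103  95] [104 103  96]
264 [-0.001, -0.0, -0.001] [107 107 100] [104 104  97]
265 [0.005, 0.0, -0.001] [108 108 100] [103 103  95]
```

View pics/top_crop.png

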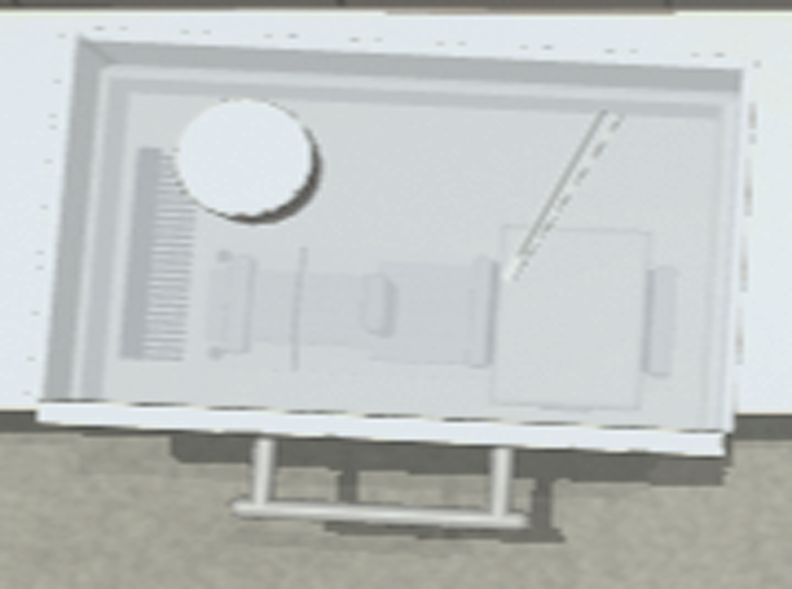

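The crop shows the bar ends at crop (235,508) and (528,521), and the front edge from (40,410) to (725,445). It also shows the pull tab at about (380,305), the scribed line at about (300,310), the case at (570,315) and the comb at (160,250).

```bash
python3 - <<'E'
from h import *
im,d,c=snap("top")
f=lambda x,y,z: pt(c,170+x/4.4-.4,120+y/3.8-.4,z)
a,b=f(235,508,.206),f(528,521,.206); e,g=f(40,410,.229),f(725,445,.229)
for p,q in((a,b),(e,g)): print(p,q,np.linalg.norm(p-q),"yaw",np.degrees(np.arctan2(-(p-q)[0],(p-q)[1])))
# tub-free chest back edge
p,q=f(80,38,.233),f(742,70,.233); print(p,q,np.linalg.norm(p-q),"yaw",np.degrees(np.arctan2(-(p-q)[0],(p-q)[1])))
yaw=np.arctan2(-(e-g)[0],(e-g)[1])
mid=(a+b)/2; print("mid",mid, "tab",f(380,305,.218),"line",f(298,310,.17))
T=Tw(); tgt=np.array([mid[0],mid[1],.300]); 
cur=np.arctan2(T[1,1],T[0,1]); print("shift tool mm",(T[:3,:3].T@(tgt-T[:3,3])*1000).round(1),"rx deg",-np.degrees(yaw-cur))
E
```

```text
[0.59839014 0.1799299  0.206     ] [0.59309124 0.05690102 0.206     ] 0.12314293337453094 yaw -2.466228284917476
[0.64438877 0.25722782 0.229     ] [ 0.62979882 -0.02443416  0.229     ] 0.28203960232057207 yaw -2.965242265842478
[0.82405806 0.24523506 0.233     ] [ 0.80941579 -0.03089039  0.233     ] 0.27651339313575346 yaw -3.0354138626699583
mid [0.59574069 0.11841546 0.206     ] tab [0.69662112 0.11930268 0.218     ] line [0.69867424 0.1612459  0.17      ]
shift tool mm [ -90.7 -449.6 -594.3] rx deg -63.897681113687845
```

Call:
step_arm(
  motion=[
    [-40, -20, -25, 0, 0, 0, 0],
    [-75, -60, -80, -6, 0, 0, 60],
    [-90, -105, -135, -13, 0, 0, 120],
    [-90, -150, -195, -19, 0, 0, 150],
    [-90, -190, -250, -26, 0, 0, 160],
    [-90, -230, -305, -33, 0, 0, 160],
    [-90, -275, -360, -40, 0, 0, 160],
    [-90, -315, -415, -47, 0, 0, 160],
    [-90, -355, -470, -53, 0, 0, 160],
    [-90, -390, -515, -58, 0, 0, 160],
  ],
)

```text
time_s: 1.45
eef_pos: [0.5169, -0.0184, 0.2994]
eef_rot: [0.461, 0.536, 0.46, -0.536]
wrist_force: [0.2, -0.4, 0.1]
opening: 0.374
```

```bash
cat > go.py <<'E'
import sys
from h import *
# go.py x y z yaw_of_tool_y(deg): prints shift/turn needed from measured pose
x,y,z,a=map(float,sys.argv[1:5]); T=Tw(); o=ctrl.get_obs()
A=np.radians(a); X=np.array([0,0,-1.]);Y=np.array([np.cos(A),np.sin(A),0]); Rt=np.stack([X,Y,np.cross(X,Y)],1)
print("shift",(T[:3,:3].T@(np.array([x,y,z])-T[:3,3])*1000).round(1),"turn",np.degrees(R.from_matrix(T[:3,:3].T@Rt).as_rotvec()).round(2),"pos",T[:3,3].round(4),"open mm",round(o["opening"]*85,1),"F",np.round(o["wrist_force"],1),"t",o["time_s"],"q",np.round(o["q"],2))
E
python3 go.py .5957 .1184 .30 -2.9
```

```text
shift [  -0.6   57.2 -147.1] turn [-5.79  0.02 -0.03] pos [ 0.5169 -0.0184  0.2994] open mm 31.8 F [ 0.2 -0.4  0.1] t 1.45 q [-0.27 -0.01  1.63 -0.    1.52 -0.11]
```

Call:
step_arm(
  motion=[
    [0, 10, -25, -1, 0, 0, 165],
    [0, 28, -70, -3, 0, 0, 165],
    [0, 45, -115, -5, 0, 0, 165],
    [0, 56, -147, -5.8, 0, 0, 165],
    [0, 56, -147, -5.8, 0, 0, 165],
    [0, 56, -147, -5.8, 0, 0, 165],
  ],
)

```text
time_s: 2.2
eef_pos: [0.5938, 0.1158, 0.2989]
eef_rot: [-0.486, -0.513, -0.487, 0.514]
wrist_force: [0.6, -0.1, -0.6]
opening: 0.352
```

```bash
python3 go.py .595 .1184 .187 -2.9; python3 - <<'E'
from h import *
im,d,c=snap("wrist","w1.png")
E
```

```text
shift [111.9   1.2  -2.7] turn [-0.16  0.03  0.06] pos [0.5938 0.1158 0.2989] open mm 30.0 F [ 0.6 -0.1 -0.6] t 2.2 q [-0.    0.19  1.42 -0.    1.54  0.05]
```

View pics/w1.png

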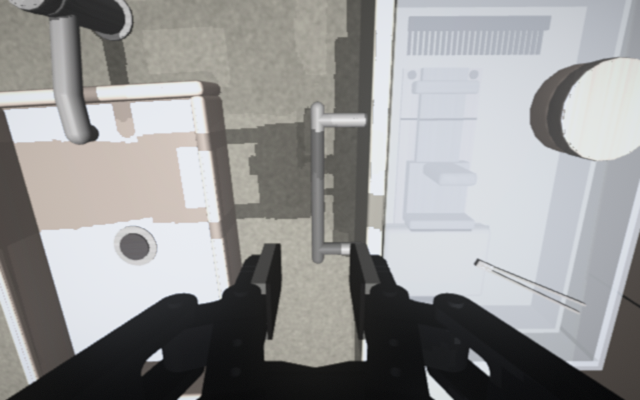

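The wrist view shows the bar at u≈318, v 105-260. It is centred between the fingers (u 275 and 355).

```bash
python3 - <<'E'
from h import *
z=np.load("pics/w1.png.npz"); c=ctrl.camera_info("wrist"); c["M"]=z["M"]
for u,v in((318,108),(318,258)): print(pt(c,u,v,.206))
print(pt(c,372,140,.229),pt(c,390,140,.229))
E
```

```text
[0.5988182  0.17802665 0.206     ]
[0.59295678 0.0616127  0.206     ]
[0.63336728 0.15632496 0.229     ] [0.64528094 0.15569655 0.229     ]
```

Call:
step_arm(
  motion=[
    [20, 0, -2.5, 0, 0, 0, 165],
    [40, 0.5, -2.5, 0, 0, 0, 165],
    [50, 0.5, -2.5, 0, 0, 0, 165],
    [50, 0.5, -2.5, 0, 0, 0, 165],
  ],
)

```text
time_s: 2.75
eef_pos: [0.594, 0.1185, 0.2476]
eef_rot: [-0.486, -0.513, -0.487, 0.514]
wrist_force: [-0.2, -0.2, 0.7]
opening: 0.354
```

Call:
step_arm(
  motion=[
    [15, 1, 0, 0, 0, 0, 165],
    [30, 1, 0, 0, 0, 0, 165],
    [45, 1, 0, 0, 0, 0, 165],
    [60, 1, 0, 0, 0, 0, 165],
    [60, 1, 0, 0, 0, 0, 165],
    [60, 1, 0, 0, 0, 0, 210],
    [60, 1, 0, 0, 0, 0, 255],
    [60, 1, 0, 0, 0, 0, 255],
    [60, 1, 0, 0, 0, 0, 255],
    [60, 1, 0, 0, 0, 0, 255],
  ],
)

```text
time_s: 4.0
eef_pos: [0.5959, 0.1187, 0.1894]
eef_rot: [0.486, 0.513, 0.486, -0.513]
wrist_force: [-0.8, 0.3, 0.4]
opening: -0.002
```

```bash
python3 go.py .456 .1255 .187 -2.9
```

```text
shift [   2.3 -140.     0.7] turn [-0.16 -0.   -0.01] pos [0.5959 0.1187 0.1894] open mm -0.1 F [-0.8  0.3  0.4] t 4.0 q [0.   0.27 1.54 0.   1.33 0.05]
```

The fingers closed fully without stopping on the bar, so I look.

```bash
python3 - <<'E'
from h import *
a,_,_=snap("wrist","w2.png"); b,_,_=snap("scene","s2.png")
cv2.imwrite("pics/c2.png",np.vstack([a[150:400],cv2.resize(b[130:270,260:500],(640,373))])[:,:,::-1])
E
```

```text
(no output)
```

View pics/c2.png

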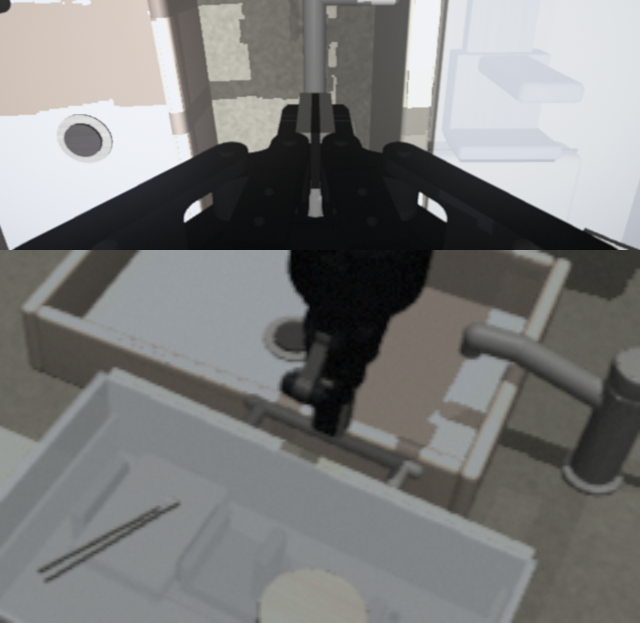

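```bash
python3 - <<'E'
from h import *
z=np.load("pics/w2.png.npz"); c=ctrl.camera_info("wrist"); c["M"]=z["M"]; d=z["d"]
print(np.array(c["hand_eye"]).round(3).tolist())
for v in (170,190,220,235,242,250,260,270,280): print(v,[ (u,pt(c,u,v,d=float(d[v,u])).round(3).tolist()) for u in (305,314,325)])
big=cv2.resize(z["im"][200:330,230:400],None,fx=4,fy=4,interpolation=cv2.INTER_CUBIC); cv2.imwrite("pics/c2b.png",cv2.convertScaleAbs(big,alpha=1.6)[:,:,::-1])
E
```

```text
[[-0.001, -0.278, 0.961, -0.165], [1.0, 0.0, 0.001, -0.001], [-0.001, 0.961, 0.278, -0.07], [0.0, 0.0, 0.0, 1.0]]
170 [(305, [0.593, 0.159, 0.207]), (314, [0.597, 0.159, 0.21]), (325, [0.602, 0.159, 0.207])]
190 [(305, [0.593, 0.15, 0.206]), (314, [0.597, 0.151, 0.211]), (325, [0.601, 0.15, 0.206])]
220 [(305, [0.592, 0.137, 0.207]), (314, [0.596, 0.137, 0.209]), (325, [0.601, 0.136, 0.208])]
235 [(305, [0.592, 0.13, 0.207]), (314, [0.596, 0.13, 0.21]), (325, [0.6, 0.129, 0.207])]
242 [(305, [0.591, 0.125, 0.206]), (314, [0.595, 0.127, 0.209]), (325, [0.6, 0.125, 0.206])]
250 [(305, [0.592, 0.129, 0.223]), (314, [0.596, 0.129, 0.223]), (325, [0.6, 0.13, 0.225])]
260 [(305, [0.592, 0.13, 0.233]), (314, [0.596, 0.129, 0.233]), (325, [0.6, 0.129, 0.232])]
270 [(305, [0.592, 0.129, 0.24]), (314, [0.596, 0.13, 0.242]), (325, [0.6, 0.129, 0.241])]
280 [(305, [0.593, 0.13, 0.249]), (314, [0.596, 0.13, 0.249]), (325, [0.599, 0.129, 0.248])]
```

View pics/c2b.png

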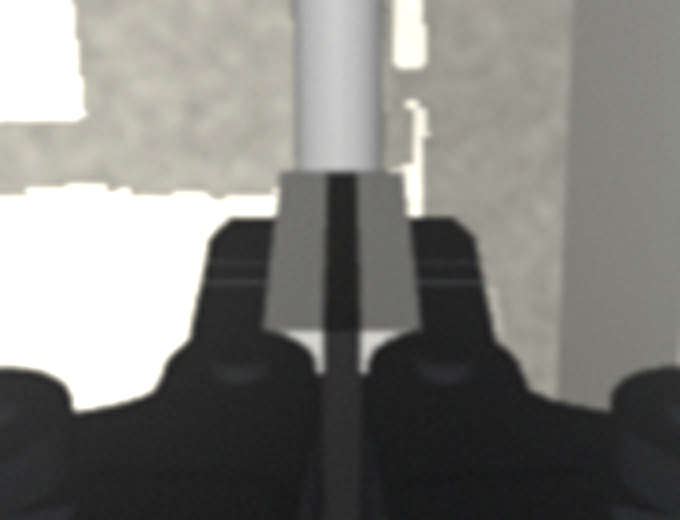

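In the enlarged view the shut fingers end at crop v≈170, just above the bar (crop u 295-380). The visible fingertips are about 20 mm short of the stated TCP. I open, go 18 mm deeper and close again.

Call:
step_arm(
  motion=[
    [0, 0, 0, 0, 0, 0, 165],
    [0, 0, 0, 0, 0, 0, 165],
    [0, 0, 0, 0, 0, 0, 165],
    [0, 0, 0, 0, 0, 0, 165],
    [6, 0, 0, 0, 0, 0, 165],
    [12, 0, 0, 0, 0, 0, 165],
    [18, 0, 0, 0, 0, 0, 165],
    [18, 0, 0, 0, 0, 0, 165],
  ],
)

```text
time_s: 5.1
eef_pos: [0.5953, 0.1187, 0.1703]
eef_rot: [-0.486, -0.513, -0.487, 0.514]
wrist_force: [-1.1, -0.6, 0.5]
opening: 0.352
```

Call:
step_arm(
  motion=[
    [0, 0, 0, 0, 0, 0, 210],
    [0, 0, 0, 0, 0, 0, 255],
    [0, 0, 0, 0, 0, 0, 255],
    [0, 0, 0, 0, 0, 0, 255],
    [0, 0, 0, 0, 0, 0, 255],
  ],
)

```text
time_s: 5.72
eef_pos: [0.5957, 0.1187, 0.1716]
eef_rot: [-0.486, -0.513, -0.487, 0.513]
wrist_force: [-4.3, -0.6, 4.6]
opening: 0.086
```

The grip now stops on the bar, at about 7 mm opening. I pull.

Call:
step_arm(
  motion=[
    [0, -5, 0, 0, 0, 0, 255],
    [0, -15, 0, 0, 0, 0, 255],
    [0, -30, 0, 0, 0, 0, 255],
    [0, -45, 0, 0, 0, 0, 255],
    [0, -60, 0, 0, 0, 0, 255],
    [0, -75, 0, 0, 0, 0, 255],
    [0, -90, 0, 0, 0, 0, 255],
    [0, -105, 0, 0, 0, 0, 255],
    [0, -118, 0, 0, 0, 0, 255],
    [0, -128, 0, 0, 0, 0, 255],
  ],
)

```text
time_s: 6.98
eef_pos: [0.4672, 0.125, 0.1716]
eef_rot: [-0.487, -0.513, -0.486, 0.513]
wrist_force: [1.6, -4.9, 5.5]
opening: 0.086
```

Call:
step_arm(
  motion=[
    [0, -4, 0, 0, 0, 0, 255],
    [0, -8, 0, 0, 0, 0, 255],
    [0, -11, 0, 0, 0, 0, 255],
    [0, -12, 0, 0, 0, 0, 255],
    [0, -13, 0, 0, 0, 0, 255],
    [0, -13, 0, 0, 0, 0, 255],
  ],
)

```text
time_s: 7.72
eef_pos: [0.4558, 0.1256, 0.1716]
eef_rot: [0.487, 0.514, 0.485, -0.513]
wrist_force: [6.9, -5.8, 1.8]
opening: 0.087
```

```bash
python3 go.py .456 .1258 .171 -2.9
```

```text
shift [ 0.6  0.2 -0.2] turn [-0.17  0.05 -0.17] pos [0.4558 0.1256 0.1716] open mm 7.4 F [ 6.9 -5.8  1.8] t 7.725 q [ 0.02 -0.01  1.9  -0.    1.26  0.07]
```

Call:
step_arm(
  motion=[
    [0, -1.5, 0, 0, 0, 0, 255],
    [0, -3, 0, 0, 0, 0, 255],
    [0, -3, 0, 0, 0, 0, 255],
  ],
)

```text
time_s: 8.1
eef_pos: [0.4559, 0.1256, 0.1717]
eef_rot: [0.489, 0.516, 0.484, -0.511]
wrist_force: [19.0, -4.7, -9.8]
opening: 0.088
```

The force rises with no further motion, so the drawer is at its stop. I release and go up.

Call:
step_arm(
  motion=[
    [0, 2.5, 0, 0, 0, 0, 255],
    [0, 2.5, 0, 0, 0, 0, 200],
    [0, 2.5, 0, 0, 0, 0, 165],
    [0, 2.5, 0, 0, 0, 0, 165],
    [0, 2.5, 0, 0, 0, 0, 165],
    [-15, 2.5, 0, 0, 0, 0, 165],
    [-45, 2.5, 0, 0, 0, 0, 165],
    [-85, 2.5, 0, 0, 0, 0, 165],
    [-120, 2.5, 0, 0, 0, 0, 165],
    [-120, 2.5, 0, 0, 0, 0, 165],
  ],
)

```text
time_s: 9.35
eef_pos: [0.4565, 0.1264, 0.2957]
eef_rot: [0.488, 0.515, 0.485, -0.511]
wrist_force: [0.3, 0.0, -0.3]
opening: 0.353
```

```bash
python3 - <<'E'
from h import *
snap("top","t3.png"); im,d,c=snap("wrist","w3.png")
t=np.load("pics/t3.png.npz")["im"][170:300,170:350]
cv2.imwrite("pics/c3.png",cv2.convertScaleAbs(cv2.resize(t,None,fx=4.4,fy=4.4,interpolation=cv2.INTER_CUBIC),alpha=1.4)[:,:,::-1])
E
python3 go.py .5567 .126 .29 87.1
```

```text
shift [  2.  102.   -5.2] turn [-9.016e+01  4.000e-02 -5.000e-02] pos [0.4546 0.1262 0.2919] open mm 29.9 F [-0.4  0.1 -1.3] t 9.45 q [ 0.02 -0.12  1.75  0.    1.51  0.07]
```

View pics/c3.png

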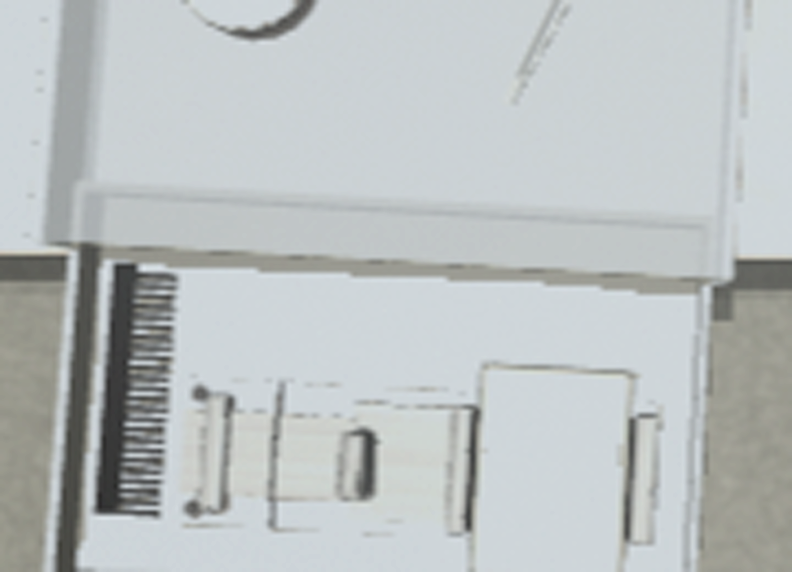

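The top crop shows the drawer out, with the tab's top at crop (340-362, 430-498), the scribed line at u≈275 and the case at (480-635, from 365). I locate the tab with the depth images.

```bash
python3 - <<'E'
from h import *
c=ctrl.camera_info("top"); c["M"]=np.array(c["T"])
f=lambda x,y,z: pt(c,170+x/4.4-.4,170+y/4.4-.4,z)
print("tab top px",f(351,464,.218),"line",f(281,382,.16),f(273,528,.16))
for n in("t3","w3"):
    c=ctrl.camera_info("top" if n=="t3" else "wrist"); z=np.load(f"pics/{n}.png.npz"); M=z["M"]; d=z["d"]; v,u=np.nonzero(d>0); dd=d[v,u]
    W=(M[:3,:3]@np.stack([(u-c["cx"])/c["fx"]*dd,(v-c["cy"])/c["fy"]*dd,dd])).T+M[:3,3]
    m=(abs(W[:,0]-.557)<.04)&(abs(W[:,1]-.128)<.03)&(W[:,2]>.190)&(W[:,2]<.23)
    Q=W[m]; print(n,m.sum(),"min",Q.min(0),"max",Q.max(0),"med",np.median(Q,0)) if m.sum() else print(n,0)
    h=Q[Q[:,2]>.212]; 
    if len(h): print("top",len(h),h.min(0),h.max(0),h.mean(0),"uv",u[m].min(),u[m].max(),v[m].min(),v[m].max())
im=np.load("pics/w3.png.npz")["im"]; cv2.imwrite("pics/w3b.png",cv2.convertScaleAbs(im,alpha=1.2)[:,:,::-1])
E
```

```text
tab top px [0.55963704 0.1288474  0.218     ] line [0.59212875 0.16805224 0.16      ] [0.52863528 0.17016002 0.16      ]
t3 107 min [0.54515482 0.12262268 0.19093313] max [0.57218776 0.13363472 0.220162  ] med [0.55791211 0.12635998 0.21517318]
top 86 [0.54515482 0.12262268 0.21271567] [0.57218776 0.13363472 0.220162  ] [0.55868509 0.12796753 0.21589687] uv 247 254 268 283
w3 848 min [0.54375569 0.12483942 0.19002395] max [0.57156426 0.13576064 0.21760292] med [0.55475635 0.13231432 0.21429407]
top 517 [0.54391052 0.12483942 0.21200013] [0.57144518 0.13558548 0.21760292] [0.55698344 0.13053212 0.21522803] uv 428 477 172 192
```

View pics/w3b.png

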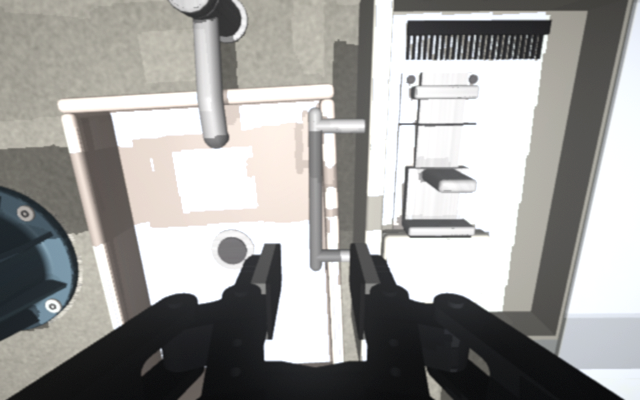

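The wrist view shows the tab at (425-475, 170-192), the scribed line at v≈124 and the face plate at v≈230. I fuse the two cameras to put the tab at about (0.558, 0.1297) with its top at z 0.216. I move above it and turn the hand 90°.

Call:
step_arm(
  motion=[
    [0, 5, 0, -6, 0, 0, 165],
    [0, 18, -1, -16, 0, 0, 165],
    [0, 34, -3, -26, 0, 0, 165],
    [0, 50, -4, -36, 0, 0, 165],
    [0, 65, -6, -46, 0, 0, 165],
    [0, 80, -7, -56, 0, 0, 165],
    [0, 92, -8, -66, 0, 0, 165],
    [0, 100, -9, -76, 0, 0, 165],
    [0, 103, -9, -85, 0, 0, 165],
    [0, 103, -9, -90.2, 0, 0, 165],
  ],
)

```text
time_s: 10.7
eef_pos: [0.5572, 0.1296, 0.2895]
eef_rot: [0.706, 0.016, 0.708, -0.016]
wrist_force: [-0.1, -0.0, -0.8]
opening: 0.354
```

Call:
step_arm(
  motion=[
    [0, 0, 0, 0, 0, 0, 165],
    [0, 0, 0, 0, 0, 0, 165],
  ],
)

```text
time_s: 10.95
eef_pos: [0.5574, 0.1297, 0.2905]
eef_rot: [0.706, 0.018, 0.707, -0.018]
wrist_force: [0.1, -0.0, 0.2]
opening: 0.352
```

```bash
python3 go.py .558 .1297 .168 87.1; python3 - <<'E'
from h import *
im,d,c=snap("wrist","w4.png")
M=c["M"]; v,u=np.nonzero(d>0); dd=d[v,u]
W=(M[:3,:3]@np.stack([(u-c["cx"])/c["fx"]*dd,(v-c["cy"])/c["fy"]*dd,dd])).T+M[:3,3]
m=(abs(W[:,0]-.557)<.04)&(abs(W[:,1]-.128)<.02)&(W[:,2]>.211)&(W[:,2]<.225); Q=W[m]
print(len(Q),np.percentile(Q,[2,50,98],axis=0).round(4),u[m].min(),u[m].max(),v[m].min(),v[m].max())
E
```

```text
shift [122.5   0.    0.7] turn [-0.06 -0.08  0.  ] pos [0.5574 0.1297 0.2905] open mm 29.9 F [ 0.1 -0.   0.2] t 10.95 q [ 0.02  0.12  1.51  0.    1.51 -1.5 ]
506 [[0.544  0.1255 0.2125]
 [0.5566 0.1303 0.2154]
 [0.5697 0.1352 0.217 ]] 310 323 181 218
```

View pics/w4.png

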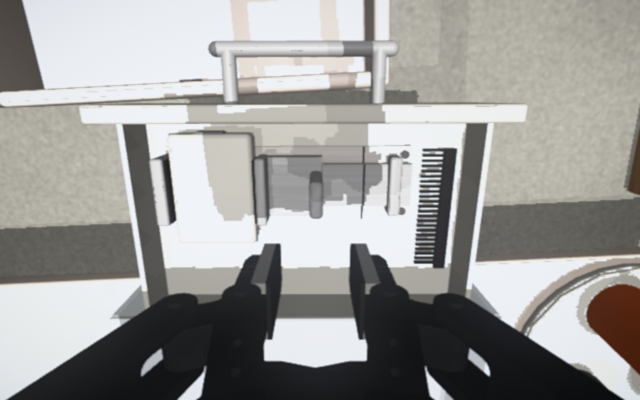

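The tab is at (310-323, 172-218), centred between the fingers at 316. The line is at u≈363. I descend.

Call:
step_arm(
  motion=[
    [20, 0, 0, 0, 0, 0, 165],
    [45, 0, 0, 0, 0, 0, 165],
    [65, 0, 0, 0, 0, 0, 165],
    [75, 0, 0, 0, 0, 0, 165],
    [85, 0, 0, 0, 0, 0, 165],
    [92, 0, 0, 0, 0, 0, 165],
    [99, 0, 0, 0, 0, 0, 165],
    [105, 0, 0, 0, 0, 0, 165],
    [110, 0, 0, 0, 0, 0, 165],
    [110, 0, 0, 0, 0, 0, 165],
  ],
)

```text
time_s: 12.25
eef_pos: [0.5576, 0.1297, 0.1808]
eef_rot: [0.707, 0.018, 0.707, -0.018]
wrist_force: [0.6, 0.3, -1.0]
opening: 0.355
```

Call:
step_arm(
  motion=[
    [4, 0, 0, 0, 0, 0, 165],
    [8, 0, 0, 0, 0, 0, 165],
    [12, 0, 0, 0, 0, 0, 165],
    [12, 0, 0, 0, 0, 0, 165],
  ],
)

```text
time_s: 12.75
eef_pos: [0.5575, 0.1297, 0.1687]
eef_rot: [0.707, 0.018, 0.707, -0.018]
wrist_force: [0.1, 0.7, -0.8]
opening: 0.353
```

Call:
step_arm(
  motion=[
    [0, 0, 0, 0, 0, 0, 200],
    [0, 0, 0, 0, 0, 0, 230],
    [0, 0, 0, 0, 0, 0, 255],
    [0, 0, 0, 0, 0, 0, 255],
    [0, 0, 0, 0, 0, 0, 255],
  ],
)

```text
time_s: 13.38
eef_pos: [0.5581, 0.1301, 0.1696]
eef_rot: [0.707, 0.018, 0.707, -0.017]
wrist_force: [-0.3, 4.2, 3.4]
opening: 0.103
```

```bash
python3 go.py .558 .1297 .168 87.1; python3 - <<'E'
from h import *
z=np.load("pics/w4.png.npz"); c=ctrl.camera_info("wrist"); c["M"]=z["M"]
print("line",pt(c,363,152,.168),pt(c,362,215,.168)); g=z["im"].mean(2)
for v in(155,180,200,212): print(v,g[v,356:370].round(0))
snap("wrist","w5.png")
E
```

```text
shift [ 1.6 -0.4 -0. ] turn [ 0.05  0.03 -0.04] pos [0.5581 0.1301 0.1696] open mm 8.7 F [-0.3  4.2  3.4] t 13.375 q [ 0.02  0.21  1.65  0.    1.28 -1.5 ]
line [0.53181119 0.1699321  0.168     ] [0.58624582 0.16835434 0.168     ]
155 [165. 164. 164. 165. 166. 159. 123.  82. 120. 160. 166. 165. 165. 165.]
180 [140. 140. 141. 141. 141. 137. 109.  74.  89. 123. 139. 141. 139. 140.]
200 [153. 153. 153. 154. 152. 134.  98.  88. 124. 161. 204. 230. 232. 232.]
212 [243. 244. 244. 242. 208. 139. 191. 239. 244. 244. 243. 243. 243. 243.]
```

View pics/w5.png

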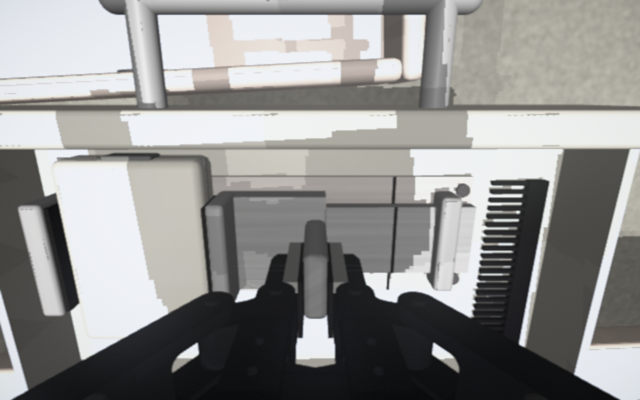

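The tab is gripped at u 302-328. The saddle's leading edge is at u≈326 for v≈195-205, and the line is at u≈394. I measure that gap.

```bash
cat > gap.py <<'E'
import sys
from h import *
f=sys.argv[1]; z=np.load(f"pics/{f}.png.npz"); c=ctrl.camera_info("wrist"); c["M"]=z["M"]; g=z["im"].mean(2)
yd=np.array([.0506,.9987,0])
for v in range(185,235,6):
    print(v,g[v,int(sys.argv[2]):int(sys.argv[3])].round(0).astype(int))
for a in sys.argv[4:]:
    u,v=map(float,a.split(",")); print(a,[round(float(pt(c,u,v,h)@yd)*1000,1) for h in(.168,.172)])
E
python3 gap.py w5 318 334 326,196 327,210 394,196 393.5,210
```

```text
185 [159 159 159 160 160 159 159 159 159 160 159 159 159 159 160 160]
191 [ 97  96  96  97  98  96 103 131 152 157 156 155 156 156 156 155]
197 [113 113 113 115 114 113 116 127 142 151 151 151 151 151 151 151]
203 [131 131 132 133 133 134 134 129 118 109 108 108 107 107 108 108]
209 [129 129 129 129 128 129 124 117 116 123 126 125 125 125 125 125]
215 [132 132 133 133 132 130 124 116 120 128 130 130 129 130 130 129]
221 [ 73  73  75  83  93 101 107 112 122 130 131 132 131 132 131 131]
227 [ 74  73  72  71  71  69  71  84 111 126 128 128 128 128 128 128]
233 [ 73  72  72  71  70  69  66  74 104 129 134 133 134 133 134 133]
326,196 [163.2, 163.0]
327,210 [163.7, 163.6]
394,196 [196.6, 195.7]
393.5,210 [196.8, 195.9]
```

Call:
step_arm(
  motion=[
    [0, 1, 0, 0, 0, 0, 255],
    [0, 4, 0, 0, 0, 0, 255],
    [0, 8, 0, 0, 0, 0, 255],
    [0, 12, 0, 0, 0, 0, 255],
    [0, 16, 0, 0, 0, 0, 255],
    [0, 20, 0, 0, 0, 0, 255],
    [0, 24, 0, 0, 0, 0, 255],
    [0, 27, 0, 0, 0, 0, 255],
    [0, 30, 0, 0, 0, 0, 255],
    [0, 30, 0, 0, 0, 0, 255],
  ],
)

```text
time_s: 14.68
eef_pos: [0.5595, 0.157, 0.1696]
eef_rot: [0.707, 0.016, 0.707, -0.02]
wrist_force: [-2.3, -8.9, 5.0]
opening: 0.103
```

```bash
python3 go.py .5598 .1646 .169 87.1; python3 - <<'E'
from h import *
im,_,_=snap("wrist","w6.png")
cv2.imwrite("pics/w6b.png",cv2.resize(im[130:330,180:480],None,fx=2.6,fy=2.6,interpolation=cv2.INTER_CUBIC)[:,:,::-1])
E
```

```text
shift [ 0.5  7.6 -0.1] turn [-0.01 -0.    0.27] pos [0.5595 0.157  0.1696] open mm 8.7 F [-2.3 -8.9  5. ] t 14.675 q [ 0.07  0.23  1.63 -0.    1.28 -1.45]
```

View pics/w6b.png

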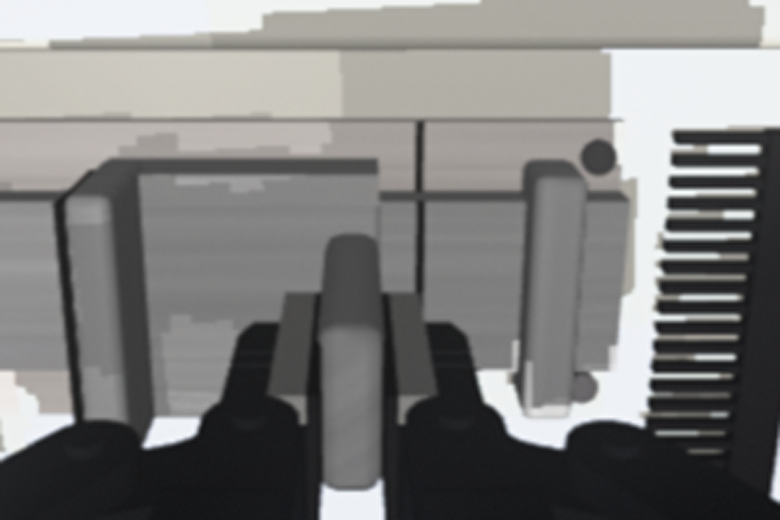

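The jaw edge is at u≈325.8 and the line at u≈341.5, so about 7.7 mm is left. The jaw is following the hand.

Call:
step_arm(
  motion=[
    [0, 2, 0, 0, 0, 0, 255],
    [0, 4, 0, 0, 0, 0, 255],
    [0, 6, 0, 0, 0, 0, 255],
    [0, 7, 0, 0, 0, 0, 255],
    [0, 8, 0, 0, 0, 0, 255],
    [0, 8, 0, 0, 0, 0, 255],
    [0, 8, 0, 0, 0, 0, 255],
  ],
)

```text
time_s: 15.6
eef_pos: [0.56, 0.1645, 0.1696]
eef_rot: [0.707, 0.016, 0.707, -0.02]
wrist_force: [-2.9, -9.7, 5.3]
opening: 0.105
```

```bash
python3 go.py .5598 .1646 .169 87.1; python3 - <<'E'
from h import *
im,_,_=snap("wrist","w7.png")
cv2.imwrite("pics/w7b.png",cv2.resize(im[160:260,270:400],None,fx=6,fy=6,interpolation=cv2.INTER_CUBIC)[:,:,::-1])
E
python3 gap.py w7 315 345 
```

```text
shift [ 0.6  0.  -0.2] turn [-0.02 -0.    0.29] pos [0.56   0.1645 0.1696] open mm 8.9 F [-2.9 -9.7  5.3] t 15.6 q [ 0.09  0.24  1.62 -0.01  1.28 -1.43]
185 [161 160 161 160 161 161 161 161 156 121  66  44  79 128 157 160 161 161
 160 161 161 160 161 161 161 161 161 161 161 160]
191 [ 97  97  97  96  97  96  97  97  96  85  60  46  77 127 155 159 158 159
 159 158 158 158 158 159 158 158 158 158 158 158]
197 [114 114 115 113 114 114 113 114 115 111  86  57  76 124 152 157 157 156
 156 156 156 156 157 156 156 156 156 157 156 157]
203 [134 133 134 134 133 132 133 133 135 130 107  71  71  94 107 109 109 108
 109 108 109 109 108 109 109 109 109 109 110 109]
209 [131 130 130 130 130 130 130 131 130 120  90  50  53  95 123 128 127 127
 126 127 127 127 127 127 127 127 127 127 127 126]
215 [133 133 132 133 133 133 133 133 130 119  86  46  54  96 126 131 129 129
 129 129 129 128 129 128 129 129 129 129 129 130]
221 [ 74  74  74  73  73  75  82  91 103 104  79  44  53  99 128 133 133 132
 132 132 132 132 132 131 132 132 132 132 132 132]
227 [ 74  74  73  74  72  72  71  70  70  65  53  43  60 100 125 128 128 128
 129 127 128 127 128 128 128 128 128 127 128 128]
233 [ 74  73  73  72  73  72  71  70  69  66  57  47  64 104 127 131 131 129
 131 129 130 129 130 130 129 130 130 130 129 130]
```

View pics/w7b.png

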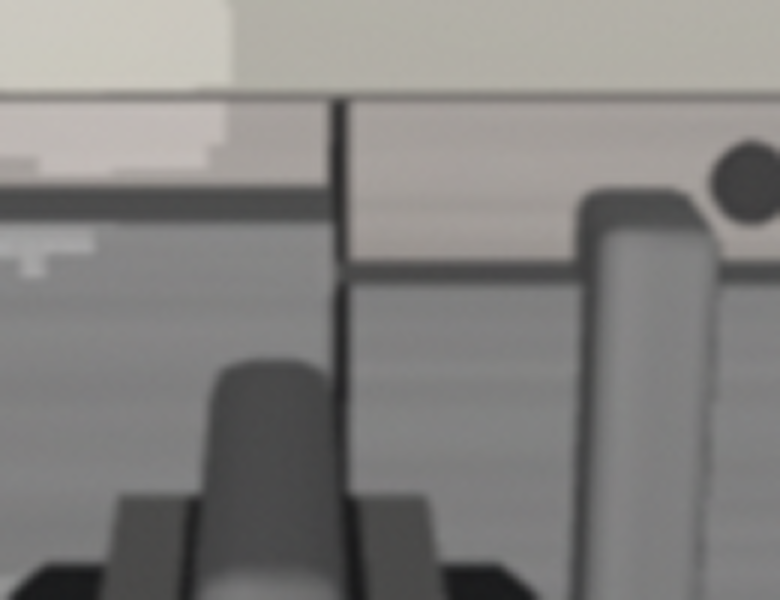

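The line's leading part is just touched by the jaw edge, which sits about 0.3 mm short of the line's centre. I nudge it, and add a small pull toward the robot so the drawer stays at its stop.

Call:
step_arm(
  motion=[
    [0, 0.2, -1, 0, 0, 0, 255],
    [0, 0.4, -2, 0, 0, 0, 255],
    [0, 0.4, -2, 0, 0, 0, 255],
    [0, 0.4, -2, 0, 0, 0, 255],
  ],
)

```text
time_s: 16.15
eef_pos: [0.5597, 0.1647, 0.1696]
eef_rot: [0.708, 0.016, 0.706, -0.02]
wrist_force: [4.1, -11.1, 0.1]
opening: 0.105
```

```bash
python3 go.py .5598 .1646 .169 87.1; python3 - <<'E'
from h import *
snap("wrist","w8.png")
z=np.load("pics/w8.png.npz"); g=z["im"].mean(2)
for v in(180,185,209,215): 
    r=g[v,318:336]; print(v,r.round(0).astype(int))
t=np.load("pics/t3.png.npz")["im"]; im,_,_=snap("top","t8.png")
# bar row & front edge columns before the reach and now
for u in(235,280): print(u,"bar before/now",t[325:350,u].mean(1).round(0).astype(int),im[325:350,u].mean(1).round(0).astype(int))
dd=np.abs(im.astype(int)-t.astype(int)).sum(2)[125:200,185:335]; print("lid change px",(dd>60).sum())
cv2.imwrite("pics/f.png",cv2.resize(np.hstack([t[125:350,170:350],im[125:350,170:350]]),None,fx=2.2,fy=2.2,interpolation=cv2.INTER_CUBIC)[:,:,::-1])
E
```

```text
shift [ 0.6 -0.   0.1] turn [-0.04  0.2   0.3 ] pos [0.5597 0.1647 0.1696] open mm 8.9 F [  4.1 -11.1   0.1] t 16.15 q [ 0.09  0.24  1.63 -0.01  1.28 -1.43]
180 [159 159 159 159 160 155 121  66  50  90 136 157 160 160 159 159 159 158]
185 [160 160 160 161 161 156 122  65  50  95 139 158 161 160 160 160 160 161]
209 [129 131 130 130 130 129 120  90  51  62 100 123 127 127 127 126 127 127]
215 [133 133 132 133 133 130 118  84  48  62 104 126 130 130 129 129 129 129]
235 bar before/now [68 68 63 63 56 53 40 29 25 24 22 23 23 21 22 22 22 22 23 29 28 27 31 35
 30] [34 33 34 34 33 34 33 34 33 33 33 32 32 32 32 32 32 32 32 32 32 32 32 31
 31]
280 bar before/now [ 80  78  78  78  76  76  76  74  80  91  87  87 118 136 136 136 136 136
 136 135 135 136 135 134 135] [117 116 114 114 112 109 110 109 122 146 134 121 125 141 141 141 141 141
 141 140 140 141 140 141 140]
lid change px 0
```

```bash
python3 - <<'E'
from h import *
for n in("w4","w5","w8","t3","t8"):
    c=ctrl.camera_info("top" if n[0]=="t" else "wrist"); z=np.load(f"pics/{n}.png.npz"); M=z["M"]; d=z["d"]; v,u=np.nonzero(d>0); dd=d[v,u]
    W=(M[:3,:3]@np.stack([(u-c["cx"])/c["fx"]*dd,(v-c["cy"])/c["fy"]*dd,dd])).T+M[:3,3]
    m=(abs(W[:,0]-.555)<.055)&(W[:,1]<.097)&(W[:,1]>-.01)&(abs(W[:,2]-.187)<.004); Q=W[m]
    print(n,len(Q),np.percentile(Q,[1,50,99],axis=0).round(3).tolist() if len(Q) else "")
E
```

```text
w4 9492 [[0.508, -0.009, 0.184], [0.548, 0.048, 0.188], [0.596, 0.09, 0.19]]
w5 24599 [[0.508, 0.011, 0.184], [0.543, 0.046, 0.188], [0.592, 0.091, 0.19]]
w8 23989 [[0.509, 0.017, 0.184], [0.55, 0.053, 0.188], [0.596, 0.082, 0.189]]
t3 1577 [[0.509, 0.014, 0.184], [0.555, 0.047, 0.189], [0.598, 0.081, 0.191]]
t8 1586 [[0.509, 0.014, 0.184], [0.554, 0.047, 0.189], [0.598, 0.079, 0.191]]
```

The case hasn't moved in the top camera's depth, and the drawer is at its stop with the jaw on the line. I settle for a moment, check and hand in.

Call:
step_arm(
  motion=[
    [0, 0, 0, 0, 0, 0, 255],
    [0, 0, 0, 0, 0, 0, 255],
    [0, 0, 0, 0, 0, 0, 255],
    [0, 0, 0, 0, 0, 0, 255],
  ],
)

```text
time_s: 16.75
eef_pos: [0.5597, 0.1646, 0.1696]
eef_rot: [0.708, 0.016, 0.706, -0.02]
wrist_force: [4.9, -10.6, 0.3]
opening: 0.101
```

```bash
python3 go.py .5598 .1646 .169 87.1; python3 -c "
from h import *
ctrl.hand_in()"
```

```text
shift [ 0.6 -0.   0.1] turn [-0.04  0.2   0.3 ] pos [0.5597 0.1646 0.1696] open mm 8.6 F [  4.9 -10.6   0.3] t 16.75 q [ 0.09  0.24  1.63 -0.01  1.28 -1.43]
the job is handed in; nothing more can be done
```

I pulled the drawer out to its stop by the bar and drew the jaw back by its tab to the scribed line. The arm is still holding both there; the job was handed in at 16.75 s.

**Last checks:**
- **Drawer:** the bar travelled about 140 mm. An extra pull then raised the force to 19 N with no further motion. The hand still pulls toward the stop with about 5 N.
- **Jaw:** its edge is within about 0.2 mm of the line's centre in the wrist camera. The spring pulls on the hand with about 10.6 N, and the grip is steady.
- **Case:** its position in the top camera's depth image is the same before and after the jaw was drawn back, within about 2 mm.
- **Tub and tweezer:** the top camera shows no change on the chest's lid between the drawer being out and the end. I did not compare with the lid before the drawer was pulled.

**What failed or disagreed:**
- **First grip:** the first grip on the bar closed on nothing. The visible fingertips end about 20 mm short of the stated TCP, so I went 18 mm deeper and it held.
- **Drawer position check:** my final check of the bar's position in the top camera gave no usable result, so that rests on the force and pose readings.
- **Final picture:** the last before/after picture could not be viewed because the viewing limit had been reached.

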